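Pin a flange cover crosswise

TASK

Fix the blue protective cover to the standing pipe spool by pressing its four white pins fully home with a fingertip, one at a time and crosswise so the cover beds down evenly: first the pin at the red paint mark, then the one straight across from it, then the other two in either order. Press lightly, since the plastic cracks under hard pushing. Only press: do not pull a pin up, shift or lift the spool, or disturb the other things on the bench.

Things in the scene. Friction and masses are not known exactly. Their poses are not given: they have to be found in the camera images.
- spool: steel pipe spool with a round flange at each end, standing upright and loose on its lower flange: 150 mm across, 3.5 kg, upper flange face 140 mm above the bench. Origin: centre of its underside, on the bench; z up along the pipe; its -x points to the red paint mark (stripe on the side of the upper flange, carried on across the cover)
- cover: blue plastic cover, 149 mm across, lying on the upper flange on a foam gasket that gives about 0.2 mm per newton, 4 mm at most. Its top is 149 mm above the bench, its four collars (26 mm across) 152 mm. In the collars, over the bolt holes, stand four white push-in pins, on a 110 mm circle, 78 mm from one to the next. Origin: centre of its underside; axes as the spool's
- pin_a_head (a point): centre of the top of the head of the pin at the red paint mark, at (-55, 0) mm in the spool's x, y. Head: white disc, 22 mm across, 4 mm thick. 156 mm above the bench when pushed fully home, up to 168 mm when not
- pin_a (a joint): how far the pin at the red paint mark has been pushed in, in m: starts between 0 and 0.003, 0.012 = fully home, head resting on its collar; negative = pulled up. Slides straight down against about 5 N of friction, then stops hard on the cover; stays where it is left
- pin_b_head (a point): centre of the top of the head of the pin straight across the cover from pin_a, at (55, 0) mm in the spool's x, y. Head: white disc, 22 mm across, 4 mm thick. 156 mm above the bench when pushed fully home, up to 168 mm when not
- pin_b (a joint): how far the pin straight across the cover from pin_a has been pushed in, in m: starts between 0 and 0.003, 0.012 = fully home, head resting on its collar; negative = pulled up. Slides straight down against about 5 N of friction, then stops hard on the cover; stays where it is left
- pin_c_head (a point): centre of the top of the head of one of the other two pins, at (0, 55) mm in the spool's x, y. Head: white disc, 22 mm across, 4 mm thick. 156 mm above the bench when pushed fully home, up to 168 mm when not
- pin_c (a joint): how far one of the other two pins has been pushed in, in m: starts between 0 and 0.003, 0.012 = fully home, head resting on its collar; negative = pulled up. Slides straight down against about 5 N of friction, then stops hard on the cover; stays where it is left
- pin_d_head (a point): centre of the top of the head of the other of those two, straight across from pin_c, at (0, -55) mm in the spool's x, y. Head: white disc, 22 mm across, 4 mm thick. 156 mm above the bench when pushed fully home, up to 168 mm when not
- pin_d (a joint): how far the other of those two, straight across from pin_c has been pushed in, in m: starts between 0 and 0.003, 0.012 = fully home, head resting on its collar; negative = pulled up. Slides straight down against about 5 N of friction, then stops hard on the cover; stays where it is left
- tape_measure: yellow pocket tape measure, 68x72x34 mm, stands beside the work, to be left alone. Origin: centre of its underside
- parts_box: small white and green carton of fittings, 85x115x50 mm, stands beside the work, to be left alone. Origin: centre of its underside
- mug: grey mug, 85x115x88 mm, stands beside the work, to be left alone. Origin: centre of its underside
- marker: black and red paint marker, 136 mm long, stands beside the work, to be left alone. Origin: centre of its underside
- screwdriver_a: red-handled screwdriver, 237 mm long, stands beside the work, to be left alone. Origin: centre of its underside
- hemp_reel: reel of hemp with red ends, 61x61x56 mm, stands beside the work, to be left alone. Origin: centre of its underside

How it is judged:
By the outcome, as a careful person would: the job done as asked, in the order asked, and still so for the second after the job is handed in, with the robot touching nothing.
It also fails if it takes over 46 s, if anything falls off the work surface, if the arm or the gripper's body presses on something with over 40 N, if the wrist force passes 120 N, or if a joint passes its speed limit or range.

ROBOT

A 6-joint arm with a two-finger parallel gripper is mounted at the origin on a cart in front of the work surface, level with it; the furniture and walls round the work are solid. World frame = base frame: x ahead of the robot, y to its left, z up, the work surface at z = 0. Lengths are in m, angles in degrees, forces in N, time in s.
With the tool pointing down it reaches from about 0.4 to 0.825 m from the base axis. Payload 7 kg.
Tool frame: the origin (TCP) lies midway between the tips of the shut fingers; the grasp point (between the pads) lies 19 mm behind it (r.hold_point_z is the distance from the TCP to the grasp point, in m); x points along the fingers, y is the direction in which the jaws open and shut, and the axes are right-handed (so a half turn about x gives the same grasp; the last joint's range is limited). The gripper opens to 88 mm and grips with 3 to 60 N. Pads are 19 mm wide; open, the fingers measure 130 mm over their backs; the gripper's body (78 mm by 193 mm) begins 47 mm behind the grasp point.
Start: joints at [81.308, 20.546, 0.682, 0, -70.136, -16.507], TCP at [0.287, 0.611, 0.227] pointing down, gripper open.
Joint ranges: [-176.03, 176.03], [-82.01, 121.73], [-58.28, 71.71], [-173.87, 95.51], [-174.79, -0.11], [-173.66, 173.66]. Speed limits (degrees/s): [136.94, 136.94, 172.46, 180, 180, 180].

INTERFACE

Orientations are given as [roll, pitch, yaw] about the fixed x, y, z axes, in that order (R = Rz(yaw) Ry(pitch) Rx(roll)).
In Python, from plant import r, viewer, order gives the robot as it stands. The module is installed in compiled form; this text tells all that it offers.
- The arm moves only by the shell command python3 -m creep 'ROWS' [FORCE]. ROWS is JSON, a list of rows, each an object of numbers: "ax", "ay", "az": the turn, a rotation vector about the tool's x, y, z in degrees; "tx", "ty", "tz": the shift along the tool's x, y, z in m; "fingers": the finger opening in m, from 0 to 0.0876. A call has 1 to 5 rows; each row is the pose to reach, as a shift and turn from the pose commanded when the call began, along the tool's axes at that moment; what a row does not reach only later rows make up. A row lasts 1/10 s, in which the tool goes at most 50 mm and 8.59 degrees, less where a joint would pass 70% of its speed; a pose out of reach is approached as far as the arm can. A call with a gripper value outside its range is refused whole. The fingers move at their own pace and stop on an object; FORCE is the grip in N (left out, the last holds). Time passes only in rows, so rows that repeat a pose let the fingers close. It gives the time, the measured TCP pose, the force and the opening at its end, in the units of the state.
- r.get_state(): the state, without advancing time (a new reading comes with each control period).
- viewer.capture(name): name is "scene" or "top" or "wrist"; returns a dict with "pixels" (420x560x3 uint8, blue, green, red), "depth" (420x560 float32, m along the optical axis (not along the pixel's ray), 0 where there is no reading), "fx", "fy", "cx", "cy" (pixels), "k1" (the pictures are not rectified: a ray, as slopes to the right and down, at radius r is drawn at 1 + k1 r^2 times it, then the intrinsics apply), "rvec" (rotation vector, rad) and "tvec" (3), from world to camera coordinates, as OpenCV has them; the wrist camera has in their place "T_tool_cam" (4x4, takes a point from camera to tool coordinates, whose origin is the TCP and whose axes are the tool frame's). Camera axes: x right, y down, z forward; pixel columns grow to the right and rows downward; lengths in m; the calibration is good to about 2 mm. A picture is of the moment at which its call begins: read the wrist's pose just before it.
- order.close_job(): hands the job in, once; it reports no verdict.
The state is a dict: "time_s": time; "joints": joint angles; "qd": joint speeds; "joint_torque": joint torques, N m; "tcp_pos": TCP position; "eef_rot": TCP orientation; "contact_force": force on the tool from outside, world axes, zero at the start; "moment": the same for the moment, N m; "gripper_width": finger opening in m.
Only numpy, scipy, OpenCV 4.12 (cv2) and the standard library are available. Lean on these libraries where they do the work, as an engineer would, in place of code of your own. Each camera call takes 0.05 s, during which the arm holds its last target.

## Working session

There is one attempt and no reset: what is moved stays moved. The work goes in short steps, Python scripts to look and compute and a shell command to move; the robot and the scene stay as the last step left them, time stands still between calls to the robot, and variables do not carry over. Pictures are saved under pics/ and viewed, and the job is handed in when it is done.

```bash
mkdir -p pics
cat > h.py <<'E'
import numpy as np, cv2
from plant import r, viewer, order
def cap(n,fn):
    s=r.get_state(); c=viewer.capture(n); cv2.imwrite('pics/'+fn,c['pixels']); np.savez('pics/'+fn+'.npz',**{k:v for k,v in c.items()},tcp=s['tcp_pos'],rot=s['eef_rot'])
    return s,c
E
python3 - <<'E'
from h import *
for n in('scene','top','wrist'):
    s,c=cap(n,n+'0.png'); print({k:v for k,v in c.items() if k not in('pixels','depth')})
print(s)
E
```

```text
{'fx': 406.9758735184109, 'fy': 406.9758735184109, 'cx': 282.28044703856096, 'cy': 213.03442772127914, 'k1': 0.009108466540273455, 'rvec': array([ 2.30352592, -0.55357632,  0.25398256]), 'tvec': array([-0.41854806,  0.24836461,  0.99398482])}
{'fx': 419.60819248869603, 'fy': 419.60819248869603, 'cx': 274.5898056884782, 'cy': 208.9414067310717, 'k1': -0.04264608289247216, 'rvec': array([ 2.15530639, -2.16938452,  0.10328602]), 'tvec': array([0.02387465, 0.51325192, 1.42831905])}
{'fx': 326.6228001395513, 'fy': 326.6228001395513, 'cx': 279.9743775869756, 'cy': 208.98738970808756, 'k1': -0.06998765919279033, 'T_tool_cam': array([[ 8.58652043e-05, -2.65723635e-01,  9.64049243e-01,
        -1.56616727e-01],
       [ 9.99999793e-01,  6.38197897e-04,  8.68410812e-05,
        -2.00769126e-05],
       [-6.38329928e-04,  9.64049035e-01,  2.65723634e-01,
        -7.24898028e-02],
       [ 0.00000000e+00,  0.00000000e+00,  0.00000000e+00,
         1.00000000e+00]])}
{'time_s': 0.1, 'joints': array([ 8.13087444e+01,  2.05879884e+01,  6.39498843e-01, -1.43818313e-02,
       -7.01384457e+01, -1.65088188e+01]), 'qd': array([ 0.03900769, -0.05850697,  0.20428161,  0.07445197, -0.03783997,
        0.02105985]), 'joint_torque': array([-1.34774891e-03, -5.84164989e+01,  2.93751293e+01,  7.01547056e+00,
        1.01827996e-02, -4.44940827e-05]), 'tcp_pos': array([0.28723874, 0.61034774, 0.22572315]), 'eef_rot': array([  97.66984924,   89.91201937, -107.53512159]), 'contact_force': array([-0.1228447 ,  0.7247702 ,  0.22556025]), 'moment': array([ 0.02330925,  0.0600838 , -0.00864443]), 'gripper_width': 0.08781602983016758}
```

View pics/scene0.png

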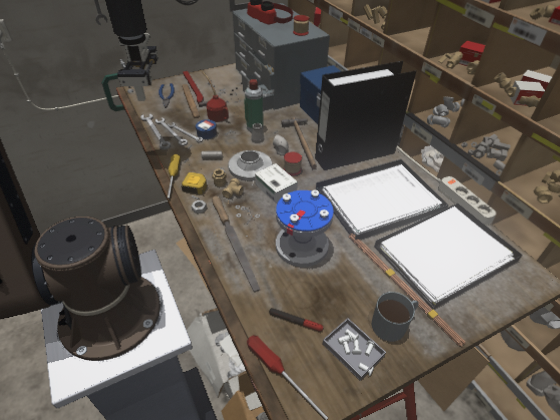

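View pics/top0.png

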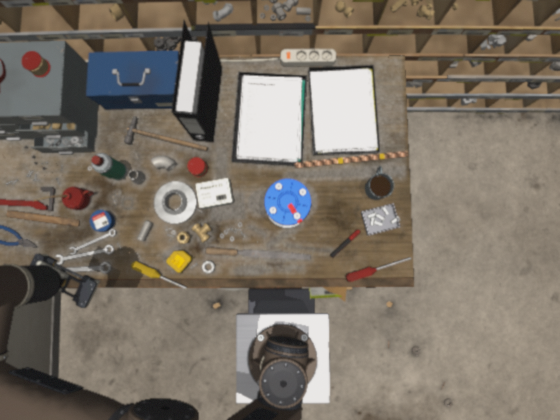

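View pics/wrist0.png

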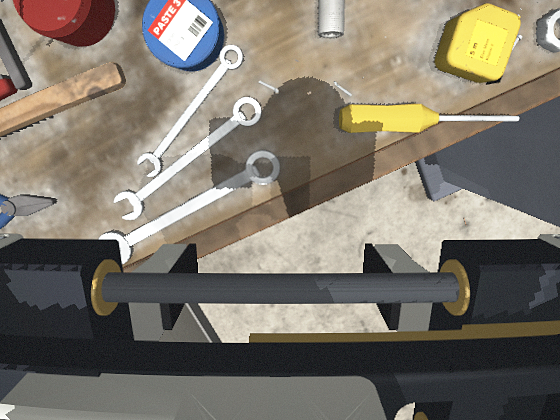

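The spool stands at about (288,203) in "top" and (303,212) in "scene". The red mark points to the lower right of the cover in "top". Next I'll locate the pins.

```bash
cat >> h.py <<'E'
from scipy.spatial.transform import Rotation as Rn
def ray(c,uv,tcp=None,rot=None):
    """distorted pixel -> origin,dir in world"""
    uv=np.asarray(uv,float).reshape(-1,1,2)
    K=np.array([[c['fx'],0,c['cx']],[0,c['fy'],c['cy']],[0,0,1]]);
    n=cv2.undistortPoints(uv,K,np.array([float(c['k1']),0,0,0]))[:,0]
    d=np.c_[n,np.ones(len(n))]
    if 'rvec' in c:
        R=cv2.Rodrigues(np.asarray(c['rvec']))[0]; o=-R.T@np.asarray(c['tvec']); d=d@R
    else:
        T=np.eye(4); T[:3,:3]=Rn.from_euler('xyz',rot,degrees=True).as_matrix(); T[:3,3]=tcp; T=T@np.asarray(c['T_tool_cam']); o=T[:3,3]; d=d@T[:3,:3].T
    return o,d
def onplane(c,uv,z,**k):
    o,d=ray(c,uv,**k); return o+d*((z-o[2])/d[:,2])[:,None]
def blobs(m,amin=15):
    n,l,s,ce=cv2.connectedComponentsWithStats(m.astype(np.uint8)); return [(ce[i],s[i,4]) for i in range(1,n) if s[i,4]>=amin]
E
python3 - <<'E'
from h import *
for n,roi in(('scene',(265,180,345,260)),('top',(255,170,320,235))):
    c=dict(np.load(f'pics/{n}0.png.npz')); p=c['pixels'];x0,y0,x1,y1=roi
    q=p[y0:y1,x0:x1]; cv2.imwrite(f'pics/{n}0z.png',cv2.resize(q,None,fx=8,fy=8,interpolation=cv2.INTER_NEAREST)[:600,:800])
    h=cv2.cvtColor(q,cv2.COLOR_BGR2HSV)
    for nm,m,z in(('white',(h[...,1]<70)&(h[...,2]>150),.166),('red',((h[...,0]<8)|(h[...,0]>172))&(h[...,1]>130)&(h[...,2]>100),.149),('blue',(h[...,0]>100)&(h[...,0]<130)&(h[...,1]>120),.149)):
        for ce,a in blobs(m,8 if nm!='blue' else 200):
            uv=ce+[x0,y0]; print(n,nm,uv.round(1),a,onplane(c,uv,z)[0].round(4))
E
```

```text
scene white [280.2 184. ] 212 [0.5038 0.0803 0.166 ]
scene white [336.8 194.9] 419 [ 0.6173 -0.0242  0.166 ]
scene white [314.6 192.4] 42 [0.5699 0.0099 0.166 ]
scene white [286.3 196.3] 41 [0.4956 0.0298 0.166 ]
scene white [323.9 212.5] 45 [ 0.5523 -0.0653  0.166 ]
scene white [294. 217.] 51 [ 0.4773 -0.0458  0.166 ]
scene white [279.3 244.6] 68 [ 0.4036 -0.1096  0.166 ]
scene red [300.6 212.9] 25 [ 0.5081 -0.0261  0.149 ]
scene red [290.4 225.4] 10 [ 0.4638 -0.0532  0.149 ]
scene blue [304.7 210.2] 1551 [ 0.5225 -0.022   0.149 ]
top white [278.1 186.1] 38 [0.5712 0.0077 0.166 ]
top white [302.2 191.6] 39 [ 0.553 -0.068  0.166]
top white [272.5 210. ] 40 [0.4954 0.0257 0.166 ]
top white [296.7 215.6] 44 [ 0.4773 -0.0499  0.166 ]
top white [283.7 224.2] 78 [ 0.4507 -0.0091  0.166 ]
top red [291.8 208.2] 32 [ 0.5023 -0.0353  0.149 ]
top red [299.6 220.8] 8 [ 0.4623 -0.0597  0.149 ]
top blue [287.  200.8] 1360 [ 0.5264 -0.0203  0.149 ]
```

```bash
cat >> h.py <<'E'
def todelta(dw,rot=None):
    rot=r.get_state()['eef_rot'] if rot is None else rot
    return Rn.from_euler('xyz',rot,degrees=True).as_matrix().T@np.asarray(dw,float)
E
python3 - <<'E'
from h import *
s=r.get_state(); R=Rn.from_euler('xyz',s['eef_rot'],degrees=True).as_matrix(); print(R.round(4)); print(s['tcp_pos'],s['contact_force'])
print(todelta(np.array([.4775,-.048,.226])-s['tcp_pos']).round(4))
E
```

```text
[[-4.000e-04 -4.258e-01 -9.048e-01]
 [-1.200e-03 -9.048e-01  4.258e-01]
 [-1.000e+00  1.300e-03 -1.000e-04]]
[0.28727565 0.61042523 0.22584268] [-0.48970133 -0.48608856  0.15493346]
[ 0.0006  0.5147 -0.4525]
```

View pics/scene0z.png

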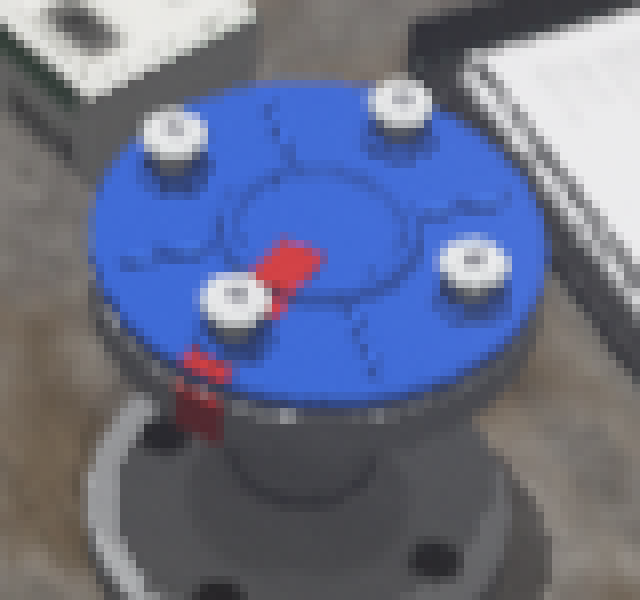

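View pics/top0z.png

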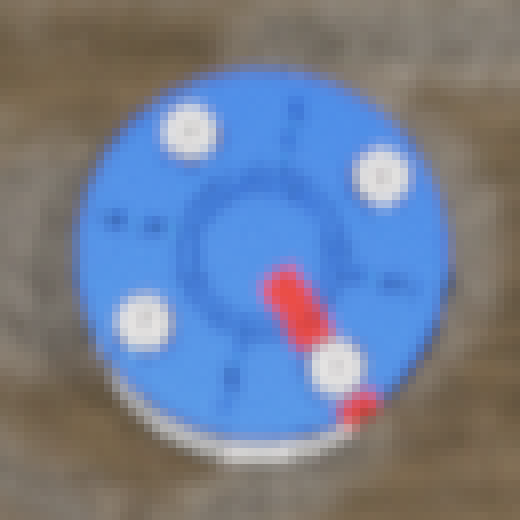

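The red stripe runs under the pin at (297,216) in "top", which is (294,217) in "scene", so that one is pin A. It sits at about (0.477,-0.048), and its diagonal of 109 mm matches the given 110 mm. Now I'll move there with the fingers shut.

```bash
python3 -m creep '[{"ty":0.036,"tz":-0.032,"fingers":0},{"ty":0.072,"tz":-0.064,"fingers":0},{"ty":0.108,"tz":-0.095,"fingers":0},{"ty":0.144,"tz":-0.127,"fingers":0},{"ty":0.18,"tz":-0.158,"fingers":0}]' 20
```

```text
invalid input
```

```bash
python3 -m creep '[{"ax":0,"ay":0,"az":0,"tx":0,"ty":0.036,"tz":-0.032,"fingers":0},{"ax":0,"ay":0,"az":0,"tx":0,"ty":0.072,"tz":-0.064,"fingers":0},{"ax":0,"ay":0,"az":0,"tx":0,"ty":0.108,"tz":-0.095,"fingers":0},{"ax":0,"ay":0,"az":0,"tx":0,"ty":0.144,"tz":-0.127,"fingers":0},{"ax":0,"ay":0,"az":0,"tx":0,"ty":0.18,"tz":-0.158,"fingers":0}]' 20
```

```text
time_s: 0.65
tcp_pos: [0.3538, 0.3785, 0.2264]
eef_rot: [92.2, 90.0, -113.0]
contact_force: [0.8, -0.3, 1.2]
gripper_width: 0.053
```

```bash
python3 -m creep '[{"ax":0,"ay":0,"az":0,"tx":0,"ty":0.036,"tz":-0.032,"fingers":0},{"ax":0,"ay":0,"az":0,"tx":0,"ty":0.072,"tz":-0.064,"fingers":0},{"ax":0,"ay":0,"az":0,"tx":0,"ty":0.108,"tz":-0.095,"fingers":0},{"ax":0,"ay":0,"az":0,"tx":0,"ty":0.144,"tz":-0.127,"fingers":0},{"ax":0,"ay":0,"az":0,"tx":0,"ty":0.18,"tz":-0.158,"fingers":0}]'; python3 -m creep '[{"ax":0,"ay":0,"az":0,"tx":0,"ty":0.036,"tz":-0.032,"fingers":0},{"ax":0,"ay":0,"az":0,"tx":0,"ty":0.072,"tz":-0.064,"fingers":0},{"ax":0,"ay":0,"az":0,"tx":0,"ty":0.104,"tz":-0.091,"fingers":0},{"ax":0,"ay":0,"az":0,"tx":0,"ty":0.104,"tz":-0.091,"fingers":0},{"ax":0,"ay":0,"az":0,"tx":0,"ty":0.104,"tz":-0.091,"fingers":0}]'
python3 - <<'E'
from h import *
s,c=cap('wrist','w1.png'); print(s['tcp_pos'],s['eef_rot'],s['contact_force'],s['gripper_width'])
cap('scene','s1.png')
print(todelta(np.array([.4775,-.048,.2])-s['tcp_pos']).round(4))
E
```

```text
time_s: 1.15
tcp_pos: [0.42, 0.1485, 0.2267]
eef_rot: [-107.9, 90.0, 46.9]
contact_force: [1.3, 0.8, -0.3]
gripper_width: 0.0131
time_s: 1.65
tcp_pos: [0.458, 0.0165, 0.2263]
eef_rot: [31.5, 90.0, -173.8]
contact_force: [0.7, -0.3, -0.6]
gripper_width: 0.0
[0.45797635 0.01654421 0.22632959] [  31.52641979   89.97085483 -173.8492209 ] [ 0.68417593 -0.25679813 -0.61587929] 4.3835382540816017e-05
[ 0.0263  0.0501 -0.0451]
```

View pics/w1.png

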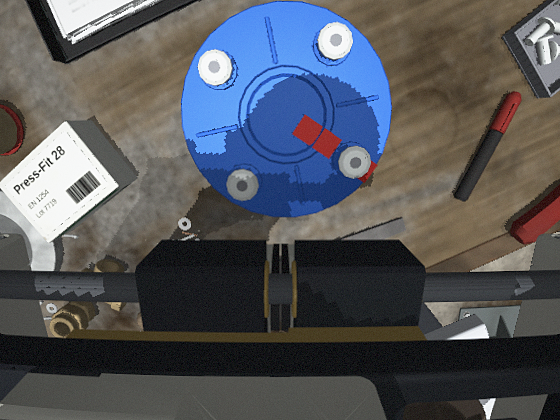

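View pics/s1.png

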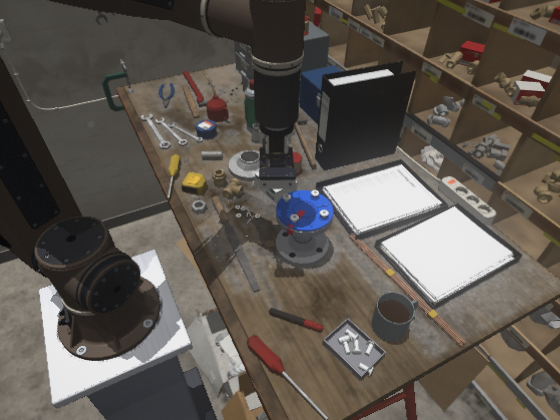

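The wrist view at (280,110) shows the whole cover. Pin A is at about (354,160), the pin across from it (B) at (216,68), and the other two at (335,41) and (241,184). I'll measure these precisely.

Run:
```python
from h import *
d=np.load('pics/w1.png.npz'); c={k:d[k] for k in d.files if k not in('tcp','rot')}; k=dict(tcp=d['tcp'],rot=d['rot'])
p=c['pixels'];h=cv2.cvtColor(p,cv2.COLOR_BGR2HSV)
o,_=ray(c,[[0,0]],**k)
T=np.eye(4);T[:3,:3]=Rn.from_euler('xyz',k['rot'],degrees=True).as_matrix();T[:3,3]=k['tcp'];T=T@c['T_tool_cam']
P={}
for n,(u,v) in dict(A=(354,160),B=(216,68),C=(335,41),D=(241,184)).items():
    m=np.zeros(p.shape[:2],bool); m[v-22:v+23,u-22:u+23]=(h[v-22:v+23,u-22:u+23,1]<70)&(h[v-22:v+23,u-22:u+23,2]>85)
    b=max(blobs(m),key=lambda t:t[1])
    cn=max(cv2.findContours(m.astype(np.uint8),0,1)[0],key=cv2.contourArea); (cx,cy),rad=cv2.minEnclosingCircle(cn)
    vv,uu=np.mgrid[v-5:v+6,u-5:u+6]; z=c['depth'][v-5:v+6,u-5:u+6].ravel()
    oo,dd=ray(c,np.c_[uu.ravel(),vv.ravel()],**k); hz=np.median((oo+dd*z[:,None])[:,2])
    print(n,b[0].round(1),b[1],(cx,cy,rad),'z',hz.round(4),'c',onplane(c,b[0],.166,**k)[0].round(4),onplane(c,(cx,cy),.166,**k)[0].round(4))
    P[n]=onplane(c,b[0],.166,**k)[0][:2]
for a,b in('AB','CD','AC','AD','BC'): print(a,b,np.linalg.norm(P[a]-P[b]).round(4))
print((P['A']+P['B'])/2,(P['C']+P['D'])/2)
```

```text
A [354.1 161.7] 828 (354.0, 161.5, 16.800395965576172) z 0.1658 c [ 0.4778 -0.0475  0.166 ] [ 0.478  -0.0475  0.166 ]
B [214.6  67. ] 965 (214.5, 67.0, 18.117769241333008) z 0.1639 c [0.57   0.0086 0.166 ] [0.57   0.0087 0.166 ]
C [334.7  40.3] 1029 (334.8418884277344, 40.47435760498047, 18.74244499206543) z 0.1646 c [ 0.5522 -0.0653  0.166 ] [ 0.5521 -0.0654  0.166 ]
D [242.1 184.3] 708 (242.0, 184.5, 16.101341247558594) z 0.1658 c [0.496  0.0268 0.166 ] [0.4959 0.0269 0.166 ]
A B 0.1079
C D 0.1079
A C 0.0765
A D 0.0765
B C 0.0761
[ 0.52390674 -0.01943071] [ 0.52410209 -0.01924985]
```

```bash
python3 -m creep '[{"ax":0,"ay":0,"az":0,"tx":0,"ty":0.032,"tz":-0.028,"fingers":0},{"ax":0,"ay":0,"az":0,"tx":0.02,"ty":0.0503,"tz":-0.0446,"fingers":0},{"ax":0,"ay":0,"az":0,"tx":0.046,"ty":0.0503,"tz":-0.0446,"fingers":0},{"ax":0,"ay":0,"az":0,"tx":0.046,"ty":0.0503,"tz":-0.0446,"fingers":0},{"ax":0,"ay":0,"az":0,"tx":0.046,"ty":0.0503,"tz":-0.0446,"fingers":0}]'
python3 - <<'E'
from h import *
s,c=cap('scene','s2.png'); print(s['tcp_pos'],s['contact_force'])
print(todelta(np.array([.477,-.048,.17])-s['tcp_pos']).round(4))
cv2.imwrite('pics/s2z.png',cv2.resize(c['pixels'][150:270,240:380],None,fx=5,fy=5))
E
```

```text
time_s: 2.25
tcp_pos: [0.4771, -0.0459, 0.1809]
eef_rot: [67.2, 89.9, -137.8]
contact_force: [-0.1, 0.2, 0.8]
gripper_width: 0.0004
[ 0.47707981 -0.04594896  0.18092788] [-0.1137514   0.1621472   0.76647933]
[ 0.0109  0.0019 -0.0008]
```

View pics/s2z.png

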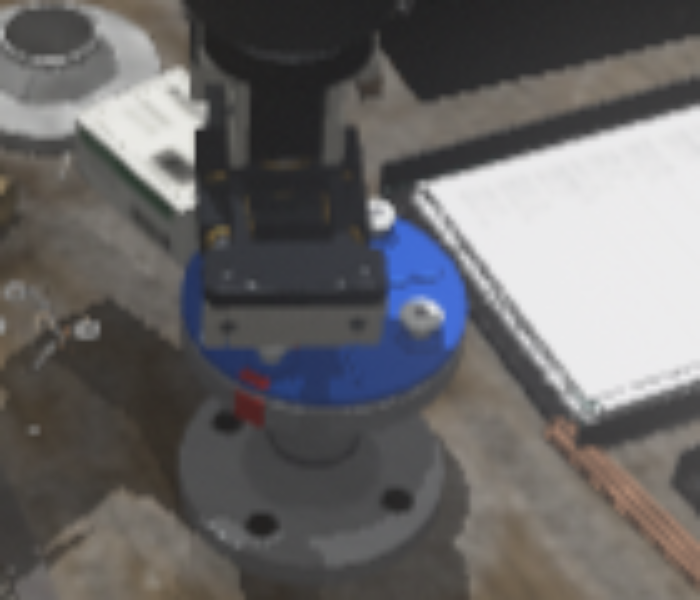

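Run:
```python
from h import *
c=dict(np.load('pics/s2.png.npz'));K=np.array([[c['fx'],0,c['cx']],[0,c['fy'],c['cy']],[0,0,1]])
t=c['tcp']
pts=np.array([t+[0,0,h] for h in(0,.02,.04,.066,.1)])
uv=cv2.projectPoints(pts,c['rvec'],c['tvec'],K,np.array([float(c['k1']),0,0,0]))[0][:,0]
print(((uv-[240,150])*5).round(0))
for (zx,zy) in((290,325),(290,340),(230,325),(290,270),(270,200),(300,335),(272,355)):
    u,v=240+zx//5,150+zy//5; o,d=ray(c,[[u,v]]); print((zx,zy),(o+d*c['depth'][v,u]).round(3))
w=np.load('pics/w1.png.npz'); T=np.linalg.inv(w['T_tool_cam'])
for x in(0,-.019,-.066):
  p=T[:3,:3]@[x,0,0]+T[:3,3]; print(x,p, w['fx']*p[0]/p[2]+w['cx'],w['fy']*p[1]/p[2]+w['cy'])
for u,v in((200,260),(280,260),(200,320),(350,260),(280,250),(273,250),(287,250)): print(u,v,(w['T_tool_cam']@np.r_[w['depth'][v,u]*np.array([(u-w['cx'])/w['fx'],(v-w['cy'])/w['fy'],1]),1])[:3].round(3))
```

```text
[[271. 314.]
 [272. 285.]
 [274. 255.]
 [276. 214.]
 [279. 159.]]
(290, 325) [[ 0.439 -0.126  0.262]]
(290, 340) [[ 0.439 -0.127  0.254]]
(230, 325) [[ 0.417 -0.113  0.261]]
(290, 270) [[ 0.441 -0.121  0.29 ]]
(270, 200) [[ 0.465 -0.06   0.272]]
(300, 335) [[ 0.445 -0.126  0.254]]
(272, 355) [[ 0.471 -0.057  0.165]]
0 [-1.23178277e-05  2.82674382e-02  1.70249043e-01] 279.9507458337614 263.21847165160233
-0.019 [-1.40137514e-05  3.33162069e-02  1.51932113e-01] 279.94425090317065 280.6103834111063
-0.066 [-1.82089312e-05  4.58052663e-02  1.06621812e-01] 279.9185967672256 349.30618583564825
200 260 [-0.084 -0.019 -0.04 ]
280 260 [0.219 0.    0.097]
200 320 [-0.087 -0.019 -0.025]
350 260 [-0.084  0.017 -0.04 ]
280 250 [0.229 0.    0.088]
273 250 [-0.008 -0.003 -0.011]
287 250 [-0.008  0.003 -0.011]
```

```bash
python3 -m creep '[{"ax":0,"ay":0,"az":0,"tx":0.003,"ty":0.0019,"tz":-0.0008,"fingers":0},{"ax":0,"ay":0,"az":0,"tx":0.007,"ty":0.0019,"tz":-0.0008,"fingers":0},{"ax":0,"ay":0,"az":0,"tx":0.011,"ty":0.0019,"tz":-0.0008,"fingers":0},{"ax":0,"ay":0,"az":0,"tx":0.011,"ty":0.0019,"tz":-0.0008,"fingers":0},{"ax":0,"ay":0,"az":0,"tx":0.011,"ty":0.0019,"tz":-0.0008,"fingers":0}]'; python3 -c "
from h import *
s=r.get_state();print(s['tcp_pos'],s['contact_force'])"
```

```text
time_s: 2.8
tcp_pos: [0.4769, -0.049, 0.1695]
eef_rot: [62.4, 90.0, -142.8]
contact_force: [-0.2, -0.4, -0.1]
gripper_width: 0.0009
[ 0.47692405 -0.048991    0.16954092] [-0.15637007 -0.38908381 -0.1447772 ]
```

```bash
python3 -m creep '[{"ax":0,"ay":0,"az":0,"tx":0.001,"ty":0,"tz":0,"fingers":0},{"ax":0,"ay":0,"az":0,"tx":0.002,"ty":0,"tz":0,"fingers":0},{"ax":0,"ay":0,"az":0,"tx":0.003,"ty":-0.0005,"tz":0,"fingers":0},{"ax":0,"ay":0,"az":0,"tx":0.004,"ty":-0.0005,"tz":0,"fingers":0},{"ax":0,"ay":0,"az":0,"tx":0.005,"ty":-0.0005,"tz":0,"fingers":0}]'
```

```text
time_s: 3.3
tcp_pos: [0.4771, -0.0488, 0.1649]
eef_rot: [108.8, 90.0, -96.4]
contact_force: [-2.4, -2.4, 5.2]
gripper_width: 0.0004
```

```bash
python3 -m creep '[{"ax":0,"ay":0,"az":0,"tx":0.001,"ty":0,"tz":0,"fingers":0},{"ax":0,"ay":0,"az":0,"tx":0.002,"ty":0,"tz":0,"fingers":0},{"ax":0,"ay":0,"az":0,"tx":0.003,"ty":0,"tz":0,"fingers":0},{"ax":0,"ay":0,"az":0,"tx":0.004,"ty":0,"tz":0,"fingers":0},{"ax":0,"ay":0,"az":0,"tx":0.005,"ty":0,"tz":0,"fingers":0}]'
```

```text
time_s: 3.8
tcp_pos: [0.4771, -0.0489, 0.1599]
eef_rot: [115.8, 90.0, -89.4]
contact_force: [-2.0, -1.3, 4.7]
gripper_width: 0.0003
```

```bash
python3 -m creep '[{"ax":0,"ay":0,"az":0,"tx":0.001,"ty":0,"tz":0,"fingers":0},{"ax":0,"ay":0,"az":0,"tx":0.002,"ty":0,"tz":0,"fingers":0},{"ax":0,"ay":0,"az":0,"tx":0.003,"ty":0,"tz":0,"fingers":0}]';  python3 -m creep '[{"ax":0,"ay":0,"az":0,"tx":0.0005,"ty":0,"tz":0,"fingers":0},{"ax":0,"ay":0,"az":0,"tx":0.001,"ty":0,"tz":0,"fingers":0}]'
```

```text
time_s: 4.1
tcp_pos: [0.4772, -0.0488, 0.1569]
eef_rot: [121.8, 90.0, -83.4]
contact_force: [-1.7, -2.9, 5.4]
gripper_width: 0.0005
time_s: 4.3
tcp_pos: [0.4771, -0.0488, 0.1558]
eef_rot: [107.7, 90.0, -97.5]
contact_force: [-2.7, -2.9, 5.0]
gripper_width: 0.0004
```

```bash
for i in 1; do python3 -m creep '[{"ax":0,"ay":0,"az":0,"tx":0.0005,"ty":0,"tz":0,"fingers":0},{"ax":0,"ay":0,"az":0,"tx":0.0005,"ty":0,"tz":0,"fingers":0}]'; done;  python3 -m creep '[{"ax":0,"ay":0,"az":0,"tx":0.0005,"ty":0,"tz":0,"fingers":0},{"ax":0,"ay":0,"az":0,"tx":0.0005,"ty":0,"tz":0,"fingers":0}]'
```

```text
time_s: 4.5
tcp_pos: [0.4771, -0.0488, 0.1552]
eef_rot: [98.9, 90.0, -106.3]
contact_force: [-1.5, -3.7, 5.2]
gripper_width: 0.0007
time_s: 4.7
tcp_pos: [0.4771, -0.0488, 0.1548]
eef_rot: [102.2, 90.0, -103.0]
contact_force: [-2.7, -3.6, 6.1]
gripper_width: 0.0003
```

```bash
python3 -m creep '[{"ax":0,"ay":0,"az":0,"tx":0.0005,"ty":0,"tz":0,"fingers":0},{"ax":0,"ay":0,"az":0,"tx":0.0005,"ty":0,"tz":0,"fingers":0}]';  python3 -m creep '[{"ax":0,"ay":0,"az":0,"tx":0.0005,"ty":0,"tz":0,"fingers":0},{"ax":0,"ay":0,"az":0,"tx":0.0005,"ty":0,"tz":0,"fingers":0}]'
```

```text
time_s: 4.9
tcp_pos: [0.4771, -0.0488, 0.1545]
eef_rot: [113.7, 90.0, -91.5]
contact_force: [-3.4, -2.2, 8.7]
gripper_width: 0.001
time_s: 5.1
tcp_pos: [0.4771, -0.0488, 0.1541]
eef_rot: [121.3, 90.0, -83.9]
contact_force: [-4.1, -2.7, 9.7]
gripper_width: 0.0003
```

```bash
python3 -m creep '[{"ax":0,"ay":0,"az":0,"tx":0.0005,"ty":0,"tz":0,"fingers":0},{"ax":0,"ay":0,"az":0,"tx":0.0005,"ty":0,"tz":0,"fingers":0}]'; python3 -m creep '[{"ax":0,"ay":0,"az":0,"tx":-0.004,"ty":0,"tz":0,"fingers":0},{"ax":0,"ay":0,"az":0,"tx":-0.02,"ty":0,"tz":0,"fingers":0},{"ax":0,"ay":0,"az":0,"tx":-0.05,"ty":0,"tz":0,"fingers":0},{"ax":0,"ay":0,"az":0,"tx":-0.072,"ty":0,"tz":0,"fingers":0},{"ax":0,"ay":0,"az":0,"tx":-0.072,"ty":0,"tz":0,"fingers":0}]'
python3 - <<'E'
from h import *
s,c=cap('wrist','w2.png'); cap('scene','s3.png'); print(s['tcp_pos'],s['contact_force'])
E
```

```text
time_s: 5.3
tcp_pos: [0.4772, -0.0488, 0.1538]
eef_rot: [129.3, 90.0, -75.9]
contact_force: [-3.7, -3.5, 11.6]
gripper_width: 0.0003
time_s: 5.8
tcp_pos: [0.4792, -0.0478, 0.2279]
eef_rot: [-139.0, 89.7, 15.8]
contact_force: [0.1, 1.0, 0.2]
gripper_width: 0.0005
[ 0.47918675 -0.04779589  0.22791389] [0.14456274 0.99226829 0.20649169]
```

View pics/w2.png

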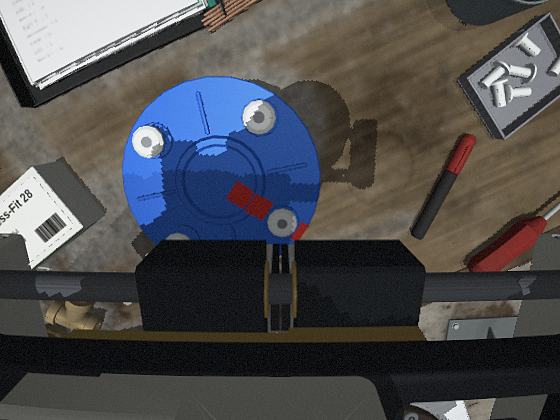

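Pin A, at (282,223), is visible and lower. The other pins are at (150,141), (259,117) and (178,238). I'll measure the heights by depth.

```bash
cat > meas.py <<'E'
from h import *
import sys,json
def meas(fn,seeds,z0):
    d=np.load('pics/'+fn+'.npz'); c={k:d[k] for k in d.files if k not in('tcp','rot')}; k=dict(tcp=d['tcp'],rot=d['rot']) if 'rvec' not in c else {}
    p=c['pixels'];h=cv2.cvtColor(p,cv2.COLOR_BGR2HSV)
    for n,(u,v) in seeds.items():
        m=np.zeros(p.shape[:2],bool); sl=(slice(max(v-22,0),v+23),slice(u-22,u+23)); m[sl]=(h[sl][...,1]<70)&(h[sl][...,2]>85)
        b=max(blobs(m),key=lambda t:t[1])
        vv,uu=np.mgrid[v-4:v+5,u-4:u+5]; z=c['depth'][v-4:v+5,u-4:u+5].ravel()
        oo,dd=ray(c,np.c_[uu.ravel(),vv.ravel()],**k); hz=np.median((oo+dd*z[:,None])[:,2])
        print(n,b[0].round(1),b[1],'z',hz.round(4),'xy',onplane(c,b[0],z0[n],**k)[0].round(4))
E
python3 - <<'E'
from meas import *
meas('w2.png',dict(A=(282,223),B=(150,141),C=(259,117)),dict(A=.156,B=.165,C=.165))
s=r.get_state(); print(s['tcp_pos'],s['eef_rot']); 
print(todelta(np.array([.571,.0093,.18])-s['tcp_pos']).round(4))
E
```

```text
A [281.7 222.1] 577 z 0.1543 xy [ 0.4786 -0.0487  0.156 ]
B [147.5 141.1] 804 z 0.164 xy [0.5707 0.0077 0.165 ]
C [258.5 116.7] 886 z 0.1647 xy [ 0.5527 -0.0666  0.165 ]
[ 0.47728841 -0.04800461  0.22489488] [-100.35318481   89.91809954   54.4406297 ]
[ 0.045  -0.0917 -0.0604]
```

```bash
python3 -m creep '[{"ax":0,"ay":0,"az":0,"tx":0.002,"ty":-0.035,"tz":-0.023,"fingers":0},{"ax":0,"ay":0,"az":0,"tx":0.005,"ty":-0.07,"tz":-0.046,"fingers":0},{"ax":0,"ay":0,"az":0,"tx":0.02,"ty":-0.0917,"tz":-0.0604,"fingers":0},{"ax":0,"ay":0,"az":0,"tx":0.045,"ty":-0.0917,"tz":-0.0604,"fingers":0},{"ax":0,"ay":0,"az":0,"tx":0.045,"ty":-0.0917,"tz":-0.0604,"fingers":0}]'
python3 -m creep '[{"ax":0,"ay":0,"az":0,"tx":0.004,"ty":0,"tz":0,"fingers":0},{"ax":0,"ay":0,"az":0,"tx":0.008,"ty":0,"tz":0,"fingers":0},{"ax":0,"ay":0,"az":0,"tx":0.011,"ty":0,"tz":0,"fingers":0},{"ax":0,"ay":0,"az":0,"tx":0.011,"ty":0,"tz":0,"fingers":0}]'
python3 - <<'E'
from h import *
s=r.get_state();print(s['tcp_pos'],s['contact_force'])
print(todelta(np.array([.571,.009,.165])-s['tcp_pos']).round(4))
E
```

```text
time_s: 6.4
tcp_pos: [0.5683, 0.0088, 0.1749]
eef_rot: [34.3, 89.5, -170.9]
contact_force: [-0.2, -0.2, -0.2]
gripper_width: 0.0008
time_s: 6.8
tcp_pos: [0.5707, 0.0086, 0.1695]
eef_rot: [-128.8, 90.0, 26.0]
contact_force: [-0.2, -0.9, -0.6]
gripper_width: 0.0003
[0.57073019 0.00861114 0.16949337] [-0.15782162 -0.87884509 -0.63948922]
[ 0.0045 -0.0005 -0.0001]
```

```bash
python3 -m creep '[{"ax":0,"ay":0,"az":0,"tx":0.001,"ty":0,"tz":0,"fingers":0},{"ax":0,"ay":0,"az":0,"tx":0.002,"ty":0,"tz":0,"fingers":0},{"ax":0,"ay":0,"az":0,"tx":0.003,"ty":0,"tz":0,"fingers":0},{"ax":0,"ay":0,"az":0,"tx":0.004,"ty":0,"tz":0,"fingers":0},{"ax":0,"ay":0,"az":0,"tx":0.005,"ty":0,"tz":0,"fingers":0}]'; python3 -m creep '[{"ax":0,"ay":0,"az":0,"tx":0.001,"ty":0,"tz":0,"fingers":0},{"ax":0,"ay":0,"az":0,"tx":0.002,"ty":0,"tz":0,"fingers":0},{"ax":0,"ay":0,"az":0,"tx":0.003,"ty":0,"tz":0,"fingers":0},{"ax":0,"ay":0,"az":0,"tx":0.004,"ty":0,"tz":0,"fingers":0}]'
```

```text
time_s: 7.3
tcp_pos: [0.571, 0.0087, 0.1644]
eef_rot: [-167.6, 90.0, -12.8]
contact_force: [-2.2, 0.2, 5.1]
gripper_width: 0.0001
time_s: 7.7
tcp_pos: [0.571, 0.0088, 0.1605]
eef_rot: [-164.5, 90.0, -9.7]
contact_force: [-1.9, 0.1, 5.2]
gripper_width: 0.0006
```

```bash
python3 -m creep '[{"ax":0,"ay":0,"az":0,"tx":0.001,"ty":0,"tz":0,"fingers":0},{"ax":0,"ay":0,"az":0,"tx":0.002,"ty":0,"tz":0,"fingers":0},{"ax":0,"ay":0,"az":0,"tx":0.003,"ty":0,"tz":0,"fingers":0}]';  python3 -m creep '[{"ax":0,"ay":0,"az":0,"tx":0.0005,"ty":0,"tz":0,"fingers":0},{"ax":0,"ay":0,"az":0,"tx":0.001,"ty":0,"tz":0,"fingers":0},{"ax":0,"ay":0,"az":0,"tx":0.0015,"ty":0,"tz":0,"fingers":0},{"ax":0,"ay":0,"az":0,"tx":0.0015,"ty":0,"tz":0,"fingers":0}]'
```

```text
time_s: 8.0
tcp_pos: [0.571, 0.0087, 0.1575]
eef_rot: [-163.0, 90.0, -8.2]
contact_force: [-2.2, 0.1, 4.8]
gripper_width: 0.0003
time_s: 8.4
tcp_pos: [0.5709, 0.0088, 0.1558]
eef_rot: [-160.2, 90.0, -5.4]
contact_force: [-2.1, 0.3, 4.5]
gripper_width: 0.0004
```

```bash
python3 -m creep '[{"ax":0,"ay":0,"az":0,"tx":0.0005,"ty":0,"tz":0,"fingers":0},{"ax":0,"ay":0,"az":0,"tx":0.001,"ty":0,"tz":0,"fingers":0},{"ax":0,"ay":0,"az":0,"tx":0.001,"ty":0,"tz":0,"fingers":0}]';  python3 -m creep '[{"ax":0,"ay":0,"az":0,"tx":0.0005,"ty":0,"tz":0,"fingers":0},{"ax":0,"ay":0,"az":0,"tx":0.0005,"ty":0,"tz":0,"fingers":0}]'
```

```text
time_s: 8.7
tcp_pos: [0.571, 0.0088, 0.1549]
eef_rot: [-159.2, 90.0, -4.4]
contact_force: [-2.6, 0.9, 6.3]
gripper_width: 0.0004
time_s: 8.9
tcp_pos: [0.571, 0.0088, 0.1546]
eef_rot: [-163.0, 90.0, -8.2]
contact_force: [-3.4, 0.6, 7.1]
gripper_width: 0.0005
```

```bash
python3 -m creep '[{"ax":0,"ay":0,"az":0,"tx":0.0005,"ty":0,"tz":0,"fingers":0},{"ax":0,"ay":0,"az":0,"tx":0.001,"ty":0,"tz":0,"fingers":0},{"ax":0,"ay":0,"az":0,"tx":0.001,"ty":0,"tz":0,"fingers":0}]';  python3 -m creep '[{"ax":0,"ay":0,"az":0,"tx":0.0005,"ty":0,"tz":0,"fingers":0},{"ax":0,"ay":0,"az":0,"tx":0.0005,"ty":0,"tz":0,"fingers":0}]'
```

```text
time_s: 9.2
tcp_pos: [0.5711, 0.0087, 0.154]
eef_rot: [-164.7, 90.0, -9.8]
contact_force: [-3.2, 0.9, 11.1]
gripper_width: 0.0005
time_s: 9.4
tcp_pos: [0.5711, 0.0088, 0.1537]
eef_rot: [-162.9, 90.0, -8.0]
contact_force: [-4.5, 0.4, 11.8]
gripper_width: 0.0005
```

```bash
python3 -m creep '[{"ax":0,"ay":0,"az":0,"tx":-0.004,"ty":0,"tz":0,"fingers":0},{"ax":0,"ay":0,"az":0,"tx":-0.02,"ty":0,"tz":0,"fingers":0},{"ax":0,"ay":0,"az":0,"tx":-0.03,"ty":0,"tz":0,"fingers":0},{"ax":0,"ay":0,"az":0,"tx":-0.03,"ty":0,"tz":0,"fingers":0}]'
python3 - <<'E'
from h import *
s=r.get_state(); print(s['tcp_pos'],s['contact_force'])
print(todelta(np.array([.5526,-.0664,.18])-s['tcp_pos']).round(4))
E
```

```text
time_s: 9.8
tcp_pos: [0.5718, 0.009, 0.1838]
eef_rot: [-140.1, 89.9, 14.7]
contact_force: [-0.1, -1.0, 1.1]
gripper_width: 0.0006
[0.57178533 0.00900296 0.1838266 ] [-0.08262197 -0.97255705  1.08445819]
[ 0.0037  0.0764 -0.0147]
```

```bash
python3 -m creep '[{"ax":0,"ay":0,"az":0,"tx":0,"ty":0.03,"tz":-0.006,"fingers":0},{"ax":0,"ay":0,"az":0,"tx":0,"ty":0.06,"tz":-0.012,"fingers":0},{"ax":0,"ay":0,"az":0,"tx":0,"ty":0.0764,"tz":-0.0152,"fingers":0},{"ax":0,"ay":0,"az":0,"tx":0,"ty":0.0764,"tz":-0.0152,"fingers":0},{"ax":0,"ay":0,"az":0,"tx":0.004,"ty":0.0764,"tz":-0.0152,"fingers":0}]'
python3 -m creep '[{"ax":0,"ay":0,"az":0,"tx":0.004,"ty":0,"tz":0,"fingers":0},{"ax":0,"ay":0,"az":0,"tx":0.008,"ty":0,"tz":0,"fingers":0},{"ax":0,"ay":0,"az":0,"tx":0.01,"ty":0,"tz":0,"fingers":0},{"ax":0,"ay":0,"az":0,"tx":0.01,"ty":0,"tz":0,"fingers":0}]'
python3 - <<'E'
from h import *
s=r.get_state();print(s['tcp_pos'],s['contact_force'])
print(todelta(np.array([.5526,-.0664,.165])-s['tcp_pos']).round(4))
E
```

```text
time_s: 10.3
tcp_pos: [0.5525, -0.0669, 0.1786]
eef_rot: [-143.0, 89.9, 11.7]
contact_force: [0.7, 1.1, 0.0]
gripper_width: 0.0007
time_s: 10.7
tcp_pos: [0.5519, -0.0665, 0.168]
eef_rot: [33.9, 89.9, -171.3]
contact_force: [-1.0, 0.7, -0.2]
gripper_width: 0.0007
[ 0.55194624 -0.06646297  0.16796001] [-1.0269122   0.66609493 -0.18875473]
[ 0.003  -0.0003 -0.0006]
```

```bash
python3 -m creep '[{"ax":0,"ay":0,"az":0,"tx":0.001,"ty":0,"tz":-0.0005,"fingers":0},{"ax":0,"ay":0,"az":0,"tx":0.002,"ty":0,"tz":-0.0005,"fingers":0},{"ax":0,"ay":0,"az":0,"tx":0.003,"ty":0,"tz":-0.0005,"fingers":0},{"ax":0,"ay":0,"az":0,"tx":0.004,"ty":0,"tz":-0.0005,"fingers":0},{"ax":0,"ay":0,"az":0,"tx":0.005,"ty":0,"tz":-0.0005,"fingers":0}]'; python3 -m creep '[{"ax":0,"ay":0,"az":0,"tx":0.001,"ty":0,"tz":0,"fingers":0},{"ax":0,"ay":0,"az":0,"tx":0.002,"ty":0,"tz":0,"fingers":0},{"ax":0,"ay":0,"az":0,"tx":0.003,"ty":0,"tz":0,"fingers":0},{"ax":0,"ay":0,"az":0,"tx":0.004,"ty":0,"tz":0,"fingers":0}]'
```

```text
time_s: 11.2
tcp_pos: [0.5528, -0.067, 0.1641]
eef_rot: [-151.3, 90.0, 3.6]
contact_force: [-1.6, 1.0, 4.4]
gripper_width: -0.0001
time_s: 11.6
tcp_pos: [0.5528, -0.067, 0.1601]
eef_rot: [-149.7, 90.0, 5.1]
contact_force: [-1.5, 1.2, 5.7]
gripper_width: 0.0003
```

```bash
python3 -m creep '[{"ax":0,"ay":0,"az":0,"tx":0.001,"ty":0,"tz":0,"fingers":0},{"ax":0,"ay":0,"az":0,"tx":0.002,"ty":0,"tz":0,"fingers":0},{"ax":0,"ay":0,"az":0,"tx":0.003,"ty":0,"tz":0,"fingers":0}]';  python3 -m creep '[{"ax":0,"ay":0,"az":0,"tx":0.0005,"ty":0,"tz":0,"fingers":0},{"ax":0,"ay":0,"az":0,"tx":0.001,"ty":0,"tz":0,"fingers":0},{"ax":0,"ay":0,"az":0,"tx":0.0015,"ty":0,"tz":0,"fingers":0},{"ax":0,"ay":0,"az":0,"tx":0.002,"ty":0,"tz":0,"fingers":0}]'
```

```text
time_s: 11.9
tcp_pos: [0.5528, -0.067, 0.1571]
eef_rot: [-145.8, 89.9, 9.0]
contact_force: [-1.1, 1.9, 5.5]
gripper_width: 0.0006
time_s: 12.3
tcp_pos: [0.5528, -0.067, 0.155]
eef_rot: [-150.4, 90.0, 4.5]
contact_force: [-1.7, 1.5, 6.4]
gripper_width: 0.0002
```

```bash
python3 -m creep '[{"ax":0,"ay":0,"az":0,"tx":0.0005,"ty":0,"tz":0,"fingers":0},{"ax":0,"ay":0,"az":0,"tx":0.001,"ty":0,"tz":0,"fingers":0},{"ax":0,"ay":0,"az":0,"tx":0.001,"ty":0,"tz":0,"fingers":0}]';  python3 -m creep '[{"ax":0,"ay":0,"az":0,"tx":0.0005,"ty":0,"tz":0,"fingers":0},{"ax":0,"ay":0,"az":0,"tx":0.0005,"ty":0,"tz":0,"fingers":0}]'
```

```text
time_s: 12.6
tcp_pos: [0.5528, -0.0671, 0.1544]
eef_rot: [-157.6, 90.0, -2.8]
contact_force: [-2.0, 1.9, 7.2]
gripper_width: 0.0007
time_s: 12.8
tcp_pos: [0.5528, -0.067, 0.1541]
eef_rot: [-155.3, 89.9, -0.5]
contact_force: [-4.0, 1.9, 10.7]
gripper_width: 0.0005
```

```bash
python3 -m creep '[{"ax":0,"ay":0,"az":0,"tx":0.0005,"ty":0,"tz":0,"fingers":0},{"ax":0,"ay":0,"az":0,"tx":0.0005,"ty":0,"tz":0,"fingers":0}]'; python3 -m creep '[{"ax":0,"ay":0,"az":0,"tx":-0.004,"ty":0,"tz":0,"fingers":0},{"ax":0,"ay":0,"az":0,"tx":-0.02,"ty":0,"tz":0,"fingers":0},{"ax":0,"ay":0,"az":0,"tx":-0.03,"ty":0,"tz":0,"fingers":0},{"ax":0,"ay":0,"az":0,"tx":-0.03,"ty":0,"tz":0,"fingers":0}]'
python3 - <<'E'
from h import *
s=r.get_state(); print(s['tcp_pos'],s['contact_force'])
print(todelta(np.array([.4954,.0277,.18])-s['tcp_pos']).round(4))
E
```

```text
time_s: 13.0
tcp_pos: [0.5529, -0.067, 0.1538]
eef_rot: [-158.7, 89.9, -3.8]
contact_force: [-4.2, 2.7, 10.7]
gripper_width: 0.0005
time_s: 13.4
tcp_pos: [0.5534, -0.067, 0.1839]
eef_rot: [-148.9, 89.9, 5.9]
contact_force: [-0.4, 0.6, 0.5]
gripper_width: 0.0005
[ 0.55341832 -0.0670333   0.18386314] [-0.36736563  0.58959238  0.53824998]
[ 0.0037 -0.061   0.0928]
```

```bash
python3 -m creep '[{"ax":0,"ay":0,"az":0,"tx":0,"ty":-0.02,"tz":0.031,"fingers":0},{"ax":0,"ay":0,"az":0,"tx":0,"ty":-0.04,"tz":0.062,"fingers":0},{"ax":0,"ay":0,"az":0,"tx":0,"ty":-0.061,"tz":0.0928,"fingers":0},{"ax":0,"ay":0,"az":0,"tx":0,"ty":-0.061,"tz":0.0928,"fingers":0},{"ax":0,"ay":0,"az":0,"tx":0.003,"ty":-0.061,"tz":0.0928,"fingers":0}]'
python3 -m creep '[{"ax":0,"ay":0,"az":0,"tx":0.004,"ty":0,"tz":0,"fingers":0},{"ax":0,"ay":0,"az":0,"tx":0.008,"ty":0,"tz":0,"fingers":0},{"ax":0,"ay":0,"az":0,"tx":0.01,"ty":0,"tz":0,"fingers":0},{"ax":0,"ay":0,"az":0,"tx":0.01,"ty":0,"tz":0,"fingers":0}]'
python3 - <<'E'
from h import *
s=r.get_state();print(s['tcp_pos'],s['contact_force'])
print(todelta(np.array([.4956,.0275,.165])-s['tcp_pos']).round(4))
E
```

```text
time_s: 13.9
tcp_pos: [0.4945, 0.0284, 0.1796]
eef_rot: [-129.2, 90.0, 25.7]
contact_force: [0.1, -1.0, -0.4]
gripper_width: 0.0008
time_s: 14.3
tcp_pos: [0.4945, 0.027, 0.1688]
eef_rot: [49.8, 89.9, -155.5]
contact_force: [1.1, -0.5, 0.3]
gripper_width: 0.0004
[0.49445797 0.02698003 0.16884578] [ 1.05447677 -0.50237255  0.33352077]
[ 0.0038 -0.001  -0.0008]
```

```bash
python3 -m creep '[{"ax":0,"ay":0,"az":0,"tx":0.001,"ty":-0.0007,"tz":-0.0007,"fingers":0},{"ax":0,"ay":0,"az":0,"tx":0.002,"ty":-0.0007,"tz":-0.0007,"fingers":0},{"ax":0,"ay":0,"az":0,"tx":0.003,"ty":-0.0007,"tz":-0.0007,"fingers":0},{"ax":0,"ay":0,"az":0,"tx":0.004,"ty":-0.0007,"tz":-0.0007,"fingers":0},{"ax":0,"ay":0,"az":0,"tx":0.005,"ty":-0.0007,"tz":-0.0007,"fingers":0}]'; python3 -m creep '[{"ax":0,"ay":0,"az":0,"tx":0.001,"ty":0,"tz":0,"fingers":0},{"ax":0,"ay":0,"az":0,"tx":0.002,"ty":0,"tz":0,"fingers":0},{"ax":0,"ay":0,"az":0,"tx":0.003,"ty":0,"tz":0,"fingers":0},{"ax":0,"ay":0,"az":0,"tx":0.004,"ty":0,"tz":0,"fingers":0}]'
```

```text
time_s: 14.8
tcp_pos: [0.4958, 0.0279, 0.1651]
eef_rot: [-162.8, 90.0, -8.0]
contact_force: [-0.6, -0.6, 5.4]
gripper_width: 0.0008
time_s: 15.2
tcp_pos: [0.4958, 0.0279, 0.1611]
eef_rot: [-159.2, 89.9, -4.4]
contact_force: [-0.4, -0.4, 5.3]
gripper_width: 0.0005
```

```bash
python3 -m creep '[{"ax":0,"ay":0,"az":0,"tx":0.001,"ty":0,"tz":0,"fingers":0},{"ax":0,"ay":0,"az":0,"tx":0.002,"ty":0,"tz":0,"fingers":0},{"ax":0,"ay":0,"az":0,"tx":0.003,"ty":0,"tz":0,"fingers":0},{"ax":0,"ay":0,"az":0,"tx":0.004,"ty":0,"tz":0,"fingers":0}]';  python3 -m creep '[{"ax":0,"ay":0,"az":0,"tx":0.0005,"ty":0,"tz":0,"fingers":0},{"ax":0,"ay":0,"az":0,"tx":0.001,"ty":0,"tz":0,"fingers":0},{"ax":0,"ay":0,"az":0,"tx":0.0015,"ty":0,"tz":0,"fingers":0},{"ax":0,"ay":0,"az":0,"tx":0.002,"ty":0,"tz":0,"fingers":0}]'
```

```text
time_s: 15.6
tcp_pos: [0.4958, 0.0279, 0.1571]
eef_rot: [-161.4, 89.9, -6.6]
contact_force: [-1.0, -1.8, 4.7]
gripper_width: 0.0003
time_s: 16.0
tcp_pos: [0.4958, 0.0279, 0.155]
eef_rot: [-161.3, 90.0, -6.5]
contact_force: [-0.4, -1.1, 6.1]
gripper_width: 0.0008
```

```bash
python3 -m creep '[{"ax":0,"ay":0,"az":0,"tx":0.0005,"ty":0,"tz":0,"fingers":0},{"ax":0,"ay":0,"az":0,"tx":0.001,"ty":0,"tz":0,"fingers":0},{"ax":0,"ay":0,"az":0,"tx":0.001,"ty":0,"tz":0,"fingers":0}]';  python3 -m creep '[{"ax":0,"ay":0,"az":0,"tx":0.0005,"ty":0,"tz":0,"fingers":0},{"ax":0,"ay":0,"az":0,"tx":0.0005,"ty":0,"tz":0,"fingers":0}]'
```

```text
time_s: 16.3
tcp_pos: [0.4958, 0.0279, 0.1543]
eef_rot: [-164.8, 89.9, -9.9]
contact_force: [-2.6, -2.5, 8.4]
gripper_width: 0.0007
time_s: 16.5
tcp_pos: [0.4958, 0.0279, 0.154]
eef_rot: [-162.5, 89.9, -7.7]
contact_force: [-3.4, -0.9, 11.4]
gripper_width: 0.0007
```

Pin D is home at 11 N. Now I'll lift off and retreat to a spot where the wrist camera can see all four.

```bash
python3 -m creep '[{"ax":0,"ay":0,"az":0,"tx":0.0003,"ty":0,"tz":0,"fingers":0},{"ax":0,"ay":0,"az":0,"tx":0.0003,"ty":0,"tz":0,"fingers":0}]'; python3 -m creep '[{"ax":0,"ay":0,"az":0,"tx":-0.004,"ty":0,"tz":0,"fingers":0},{"ax":0,"ay":0,"az":0,"tx":-0.02,"ty":0,"tz":0,"fingers":0},{"ax":0,"ay":0,"az":0,"tx":-0.05,"ty":0,"tz":0,"fingers":0},{"ax":0,"ay":0,"az":0,"tx":-0.072,"ty":0,"tz":0.02,"fingers":0},{"ax":0,"ay":0,"az":0,"tx":-0.072,"ty":0,"tz":0.03,"fingers":0}]'
python3 -m creep '[{"ax":0,"ay":0,"az":0,"tx":0,"ty":0,"tz":0,"fingers":0},{"ax":0,"ay":0,"az":0,"tx":0,"ty":0,"tz":0,"fingers":0}]'
python3 - <<'E'
from h import *
s,c=cap('wrist','w3.png'); cap('scene','s4.png');cap('top','t4.png'); print(s['tcp_pos'],s['contact_force'])
E
```

```text
time_s: 16.7
tcp_pos: [0.4958, 0.0279, 0.1538]
eef_rot: [-163.0, 89.9, -8.2]
contact_force: [-2.3, -1.1, 11.7]
gripper_width: 0.0004
time_s: 17.2
tcp_pos: [0.469, 0.0415, 0.2273]
eef_rot: [-129.5, 89.7, 25.3]
contact_force: [0.0, -0.3, -1.2]
gripper_width: 0.0005
time_s: 17.4
tcp_pos: [0.4679, 0.0408, 0.2241]
eef_rot: [24.7, 90.0, 179.5]
contact_force: [0.5, -0.0, -0.4]
gripper_width: 0.0003
[0.46792051 0.04084447 0.2240594 ] [ 0.52851158 -0.01017527 -0.42419257]
```

View pics/w3.png

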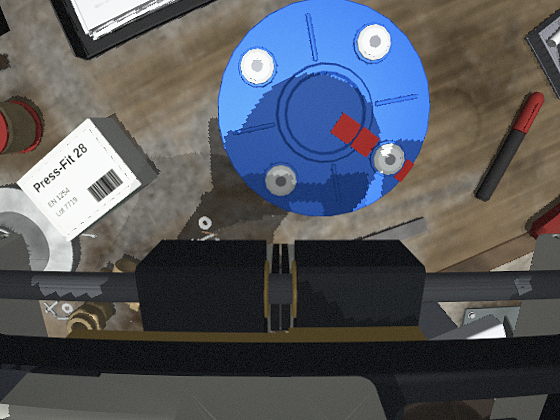

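View pics/s4.png

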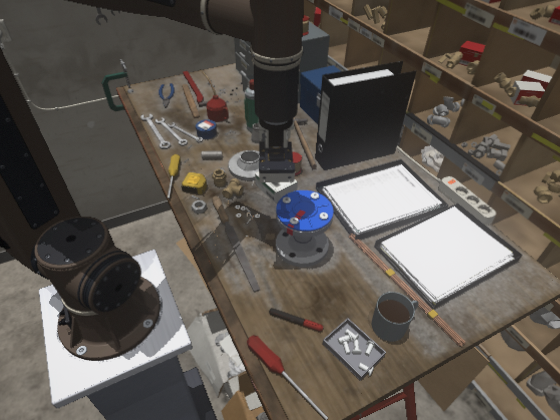

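All four heads, at (388,158), (257,66), (373,42) and (280,181), now sit directly on their collars. The cover and everything around it look undisturbed. I'll check the heights.

Run:
```python
from meas import *
z=dict.fromkeys('ABCD',.156)
meas('w3.png',dict(A=(388,158),B=(257,66),C=(373,42),D=(280,181)),z)
d=np.load('pics/w3.png.npz'); c={k:d[k] for k in d.files if k not in('tcp','rot')}; k=dict(tcp=d['tcp'],rot=d['rot'])
for u,v in((330,30),(270,110),(400,120),(330,190),(300,105)):
    o,dd=ray(c,[[u,v]],**k); print('cover',(o+dd*np.median(c['depth'][v-2:v+3,u-2:u+3]))[0].round(4))
a,b=np.load('pics/scene0.png.npz')['pixels'],np.load('pics/s4.png.npz')['pixels']
s=cv2.imread('pics/s4.png')[175:270,255:355]; cv2.imwrite('pics/s4z.png',cv2.resize(s,None,fx=6,fy=6))
```

```text
A [388.5 158.5] 750 z 0.1546 xy [ 0.4784 -0.0469  0.156 ]
B [256.8  65.8] 914 z 0.1547 xy [0.5705 0.0092 0.156 ]
C [373.5  41.8] 934 z 0.1545 xy [ 0.5524 -0.0649  0.156 ]
D [280.3 179.9] 667 z 0.1544 xy [0.4964 0.0272 0.156 ]
cover [ 0.5718 -0.0442  0.1472]
cover [0.5421 0.0136 0.1471]
cover [ 0.4981 -0.066   0.1474]
cover [ 0.4728 -0.0018  0.1474]
cover [ 0.5364 -0.0064  0.1485]
```

View pics/s4z.png

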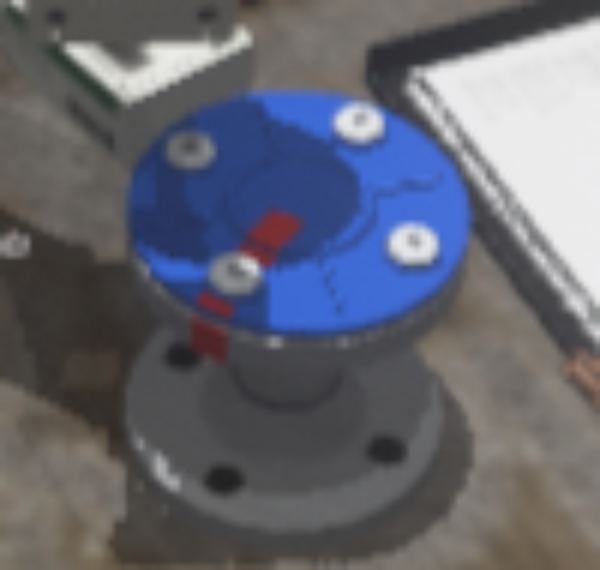

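```bash
python3 -c "
from plant import order; print(order.close_job())"
```

```text
the job is handed in; nothing more can be done
None
```

All four pins are pressed fully home, and I handed the job in at about 17.5 s of the 46 s allowed. I pressed with the shut fingertips in this order: the pin at the red mark, the one straight across, then the other two.

- **Force:** each pin slid at about 5 N and came up hard against its stop. I stopped pushing at roughly 11–12 N each.
- **Seating:** in the last wrist view the four heads are level within 0.3 mm, at 154.4–154.7 mm. They stand about 7.2 mm above the cover face, where 7 mm is expected.
- **Height disagreement:** the camera's absolute heights read about 1.5 mm low, with heads at 154.5 mm against the nominal 156 mm. The cover face reads low by about the same amount, and the calibration is only good to about 2 mm. I put it down to calibration, not a seating fault.
- **Surroundings:** in the pictures, the pin positions match those from before pressing to within about 1 mm, so the spool did not shift. In the last scene picture, the other things on the bench look undisturbed by eye. The arm finished clear of everything.
- **Sideways force:** while pressing there was some sideways force of up to about 4–5 N, with no visible effect.

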